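# Lock the gauge carriage with its pin, by feel

## Task

The gauge on the bench must be locked before it is carried: pick up the locking pin, feel along the carriage plate deep in the channel on the gauge housing's back face (the side towards the robot) until the pin's nose finds the hole hidden there, and push the pin fully home so that its collar meets the housing. Leave the pin there with its tab pointing up, let go of it, and do not disturb the brass capsule, the steel weight or the two bezel rings.

Things in the scene. Friction and masses are not known exactly. Their poses are not given: they have to be found in the camera images.
- housing: Squat black bakelite gauge housing screwed to the bench, 110 (x) x 150 (y) x 70 mm high, with foot lugs, and a round dial in a steel bezel (100 mm across, to 82 mm high) on top. Origin: centre of its underside; z up; x points from its back face (upright, towards the robot, at x = -55 mm) into the housing. It does not move.
- channel (a point): Middle of the outer floor edge of the level channel in the back face, at x = -55 mm, 28 mm above the bench, axes as the housing's. The channel is 64 mm long (y -32 to +32 mm), 15 mm high (28 to 43 mm above the bench) and 14 mm deep, open to the back.
- plate (a point): A point 14 mm deeper (x = -41 mm), on the flat upright black face of the fixed carriage plate that closes the channel's inner end. Along x through this 22 mm plate goes one hole, 13 mm wide and 13.5 mm high, its floor level with the channel's (28 mm up), free space behind. Its middle lies anywhere from y = -18 to +18 mm, other each time, hidden from view.
- pin_tab (a point): Centre of the locking pin's tab, an upright flat of aluminium, 12 mm thick (x), 30 wide (y), 65 high, gripped from above; 32.5 mm above the pin's underside. x runs along the rod to the nose, z up. A 10 x 10 mm square steel rod, underside flush with the tab's, runs along +x to a round nose (radius 5) 100 mm from here. Pin: about 150 g; it starts standing on the bench, tab up.
- pin_nose (a point): The very end of the pin's nose, on the rod's middle line: 100 mm along x from the tab's centre, 27.5 mm lower. A stop collar on the rod (24 mm wide, 20 high, flush below, 6 thick) has its front face 40 mm behind the nose's end. With the pin fully home the nose lies at x = -15 mm of the housing.
- weight_mid (a point): Steel reference weight, knobbed cylinder 48 mm across and 66 mm high; point half-way up. A bystander.
- capsule_mid (a point): Brass aneroid capsule, corrugated disc 68 mm across and 26 mm high with a stub on top; point half-way up. A bystander.
- ring_a_mid (a point): Nickel bezel ring lying flat, 84 mm across, 9 mm high; its centre. A bystander.
- ring_b_mid (a point): Nickel bezel ring lying flat, 84 mm across, 9 mm high; its centre. A bystander.
Things that resemble listed ones, but are neither listed nor needed, are in the scene too. What is shaped like the part that bears pin_tab but blue is not meant. Several things have the shape of the housing; the one meant has the colours described above.

How it is judged:
On the way:
1. the pin is lifted off the bench (height (world z) of pin_nose above 0.02 m), for 0.2 s.
At the end, for the whole second after the job is handed in: The pin is through the hidden hole with its collar within 5 mm of the housing's back face (nose beyond x = -20 mm of the housing, within 28 mm of its middle sideways, 25 to 48 mm up), its rod within 0.25 rad of the housing's x axis and its tab upright within 0.4 rad, and the robot has let go (x of pin_nose in the frame of housing above -0.02 m and y of pin_nose in the frame of housing between -0.028 and 0.028 m and z of pin_nose in the frame of housing between 0.025 and 0.048 m and angle between the x axis of pin_tab and the x axis of housing, either way round below 0.25 rad and angle between pin_tab's own z axis and vertical below 0.4 rad); the robot touches nothing.
It fails at once if the steel weight is moved more than 20 mm (distance of weight_mid from where it was at the start of the episode above 0.02 m).
It fails at once if the brass capsule is moved more than 20 mm (distance of capsule_mid from where it was at the start of the episode above 0.02 m).
It fails at once if a bezel ring is moved more than 20 mm (distance of any of ring_a_mid, ring_b_mid from where it was at the start of the episode above 0.02 m).
It also fails if it takes over 51 s, if anything falls off the work surface, if the arm or the gripper's body presses on something with over 40 N, if the wrist force passes 120 N, or if a joint passes its speed limit or range.

## Robot

A 6-joint arm with a two-finger parallel gripper is mounted at the origin on the work surface. World frame = base frame: x ahead of the robot, y to its left, z up, the work surface at z = 0. Lengths are in m, angles in rad, forces in N, time in s.
With the tool pointing down it reaches from about 0.35 to 0.85 m from the base axis. Payload 8.1 kg.
Tool frame: the origin (TCP) lies midway between the tips of the shut fingers; the grasp point (between the pads) lies 19 mm behind it; z points along the fingers, y is the line along which they close (so a half turn about z gives the same grasp; the last joint's range is limited). The gripper opens to 93 mm and grips with 3 to 60 N. Pads are 15 mm wide; open, the fingers measure 128 mm over their backs; the gripper's body (75 mm by 188 mm) begins 65 mm behind the grasp point.
Start: joints at [-1.295, 0.13, 1.488, -0, 1.523, -0.085], TCP at [0.212, -0.561, 0.219] pointing down, gripper open.
Joint ranges: [-2.96, 2.96], [-0.89, 2.26], [0.02, 2.5], [-1.34, 4.48], [0, 2.73], [-2.66, 2.66]. Speed limits (rad/s): [2.39, 2.39, 2.79, 3.14, 3.14, 3.14].

## Interface

Orientations are given as a rotation vector (axis times angle).
In Python, from plant import read_state, read_camera, get_calibration, close_job gives the robot as it stands.
- The arm moves only by the shell command python3 -m crank 'ROWS' [FORCE]. ROWS is JSON, a list that holds one entry, the list of rows, each a list of 7 numbers: the gripper's target within -1 to 1 (fully open at 1, half-way at 0, shut at -1), then the shift along the tool's x, y, z as a fraction of full scale, then the turn, a rotation vector about the tool's x, y, z as a fraction of full scale. In form: [[[grip, x, y, z, rx, ry, rz], ...]]. A call has exactly 5 rows; each row is the pose to reach, as a shift and turn from the pose commanded when the call began, along the tool's axes at that moment; what a row does not reach only later rows make up. Full scale, the value 1, is 0.5 m for a shift and 90 degrees for a turn. A row lasts 1/8 s, in which the tool goes at most 62.5 mm and 10.7 degrees, less where a joint would pass 70% of its speed; a pose out of reach is approached as far as the arm can. A call with a number of a shift or a turn outside -1 to 1 is refused whole. A call with a gripper value outside its range is refused whole. The fingers move at their own pace and stop on an object; FORCE is the grip in N (left out, the last holds). Time passes only in rows, so rows that repeat a pose let the fingers close, or fill a call up. It gives the time, the measured TCP pose, the force, the opening and the grip force at its end, in the units of the state.
- read_state(): the state, without advancing time (a new reading comes with each control period).
- read_camera(name): name is "side" or "top"; returns the picture (384x512x3 uint8, red, green, blue); there is no depth.
- get_calibration(name): a dict with "fx", "fy", "cx", "cy" (pixels), "eye" and "orientation" of the camera in the world. Camera axes: x right, y down, z forward; pixel columns grow to the right and rows downward; lengths in m; the calibration is good to about 2 mm. A picture is of the moment at which its call begins. get_calibration takes no time and is no camera call.
- close_job(): hands the job in; it is judged then, once.
The state is a dict: "t": time; "q": joint angles; "dq": joint speeds; "joint_torque": joint torques, N m; "tool_pos": TCP position; "orientation": TCP orientation; "force": force on the tool from outside, world axes, zero at the start; "wrist_torque": the same for the moment, N m; "opening": finger opening in m; "gripper_force": force on a finger pad.
Only numpy, scipy, OpenCV 4.12 (cv2) and the standard library are available. Lean on these libraries where they do the work, as an engineer would, in place of code of your own. Each camera call takes 0.05 s, during which the arm holds its last target. There are 200 camera calls.

## Working session

There is one attempt and no reset: what is moved stays moved. The work goes in short steps, Python scripts to look and compute and a shell command to move; the robot and the scene stay as the last step left them, time stands still between calls to the robot, and variables do not carry over. Pictures are saved under pics/ and viewed, at most 10 in all, crops included, and the job is handed in when it is done.

```bash
ls; mkdir -p pics; python3 - <<'E'
from plant import *
import cv2
for n in("side","top"):
    im=read_camera(n); cv2.imwrite(f"pics/{n}0.png",im[:,:,::-1]); print(n,get_calibration(n))
s=read_state(); print(s)
E
```

```text
pics
side {'fx': 464.7881064922612, 'fy': 464.7881064922612, 'cx': 248.5700112436786, 'cy': 195.4769199386718, 'eye': array([0.30031832, 0.65431794, 0.83760872]), 'orientation': array([-0.61548683,  2.73215134, -1.06173757])}
top {'fx': 408.5551622418953, 'fy': 408.5551622418953, 'cx': 254.66247066317447, 'cy': 189.06198120305191, 'eye': array([0.50693394, 0.00209578, 1.01770655]), 'orientation': array([-2.19498315,  2.13830146, -0.07223827])}
{'t': 0.1, 'q': array([-1.29540637e+00,  1.31060285e-01,  1.48912737e+00, -1.57893628e-05,
        1.52304711e+00, -8.53619544e-02]), 'dq': array([ 0.00043607, -0.00303376, -0.00321698,  0.00095837,  0.00014381,
        0.00171355]), 'joint_torque': array([ 8.63061432e-04, -5.61339784e+01, -4.93098485e+01,  7.70621491e-02,
        2.91792856e-02, -5.94972221e-05]), 'tool_pos': array([ 0.21168416, -0.5608725 ,  0.21773114]), 'orientation': array([-3.08901751e+00, -5.63308149e-01,  2.69233094e-04]), 'force': array([ 0.25488072, -1.12566837, -0.61392986]), 'wrist_torque': array([-0.01624217, -0.05426502, -0.01776487]), 'gripper_force': 0.0, 'opening': 0.09299810131771508}
```

View pics/top0.png

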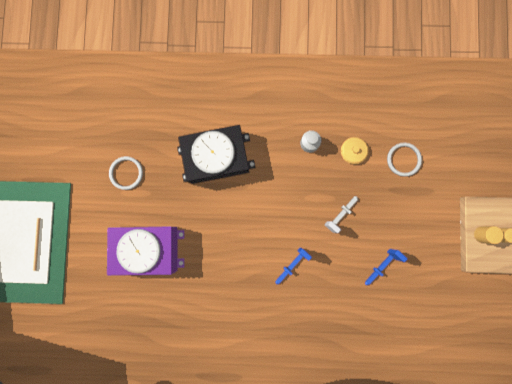

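View pics/side0.png

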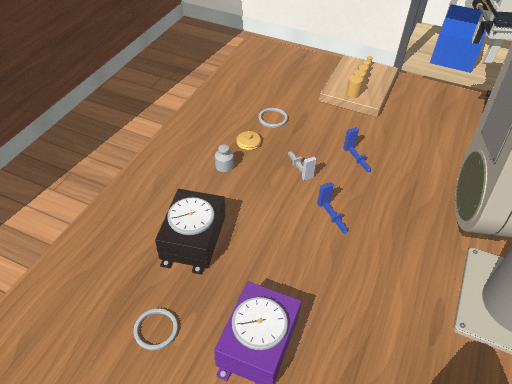

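The top view shows these candidates:
- **Housings:** black at (214,153) and purple at (140,250). The black one with a steel bezel fits the description.
- **Pins:** grey at (342,214), blue at (293,266) and blue at (385,267). The grey aluminium/steel one is meant, with its tab at (333,226) and nose at (356,199).
- **Bystanders:** weight at (311,141), capsule at (354,151), rings at (126,173) and (405,159).

I'll measure the black housing and grey pin, and confirm them in one enlarged crop.

```bash
cat > h.py <<'E'
import numpy as np, cv2
from plant import *
from scipy.spatial.transform import Rotation as R
def ray(n,px):
    c=get_calibration(n); px=np.atleast_2d(px).astype(float)
    d=np.c_[(px[:,0]-c["cx"])/c["fx"],(px[:,1]-c["cy"])/c["fy"],np.ones(len(px))]
    return c["eye"],R.from_rotvec(c["orientation"]).apply(d)
def onz(n,px,z):
    e,d=ray(n,px); return e+d*((z-e[2])/d[:,2])[:,None]
def proj(n,P):
    c=get_calibration(n); p=R.from_rotvec(c["orientation"]).inv().apply(np.atleast_2d(P)-c["eye"])
    return np.c_[p[:,0]/p[:,2]*c["fx"]+c["cx"],p[:,1]/p[:,2]*c["fy"]+c["cy"]]
def blob(m,near):
    n,l,s,c=cv2.connectedComponentsWithStats(m.astype(np.uint8))
    k=1+np.argmin([np.hypot(*(c[i]-near)) if s[i][4]>20 else 1e9 for i in range(1,n)])
    return (l==k).astype(np.uint8),c[k],s[k][4]
E
python3 - <<'E'
from h import *
im=cv2.imread("pics/top0.png"); hsv=cv2.cvtColor(im,cv2.COLOR_BGR2HSV)
m,c,a=blob(hsv[...,2]<60,(214,160))
rc=cv2.minAreaRect(cv2.findNonZero(m)); print("house",c,a,rc); 
bp=cv2.boxPoints(rc); print(np.round(onz("top",bp,.07),4))
# dial
d,c,a=blob((hsv[...,1]<60)&(hsv[...,2]>130),(213,152)); (x,y),r=cv2.minEnclosingCircle(cv2.findNonZero(d)); print("dial",c,a,(x,y),r,onz("top",[(x,y)],.082))
p=(hsv[...,1]<75)&(hsv[...,2]>90); 
p,c,a=blob(p,(342,214)); ys,xs=np.nonzero(p); print("pin",c,a)
pts=np.c_[xs,ys]; cc,v=cv2.PCACompute(pts.astype(np.float32),None); print(cc,v)
A=cv2.resize(im[115:195,160:270],None,fx=3.6,fy=3.6,interpolation=2); 
b=im[190:240,315:370].copy(); B=cv2.resize(b,None,fx=5.76,fy=5.76,interpolation=2)
mm=cv2.resize(p[190:240,315:370]*255,None,fx=2,fy=2)
h=min(A.shape[0],B.shape[0]); cv2.imwrite("pics/crop1.png",np.hstack([A[:h],B[:h]]));print(A.shape,B.shape)
E
```

```text
house [230.37751856 157.47507953] 943 ((216.45407104492188, 154.00875854492188), (48.181365966796875, 69.55892944335938), 79.2156982421875)
[[0.7089 0.2079 0.07  ]
 [0.7438 0.0472 0.07  ]
 [0.6317 0.0229 0.07  ]
 [0.5971 0.1819 0.07  ]]
dial [212.07067138 151.63816254] 1415 (212.05813598632812, 151.65504455566406) 21.36074447631836 [[0.67330453 0.12390019 0.082     ]]
pin [340.63823529 215.94705882] 340
[[340.63824 215.94707]] [[-0.6241302   0.78132033]
 [ 0.78132033  0.6241302 ]]
(288, 396, 3) (288, 317, 3)
```

View pics/crop1.png

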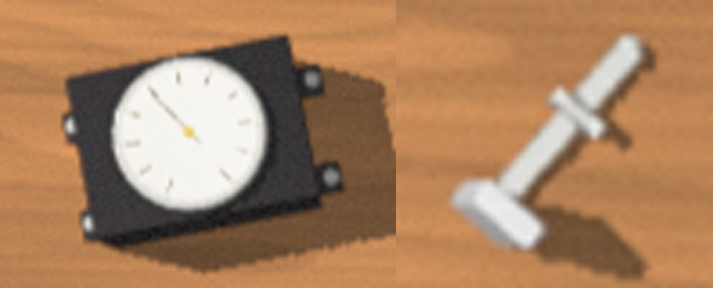

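The crop confirms the black housing, with its back face at the lower edge. It also confirms the grey pin, with nose at crop (635,40) and rod base at (512,188). Next I'll compute their poses and check them against the known sizes.

```bash
python3 - <<'E'
from h import *
im=cv2.imread("pics/top0.png"); hsv=cv2.cvtColor(im,cv2.COLOR_BGR2HSV)
f=lambda L:[((x)/3.6+160-.36,y/3.6+115-.36) for x,y in L]
g=lambda L:[((x-396)/5.76+315-.41,y/5.76+190-.41) for x,y in L]
W=onz("top",f([(67,78),(287,36),(318,196),(90,235)]),.07)[:,:2]
for i in range(4):
    e=W[(i+1)%4]-W[i]; print("edge",W[i].round(4),np.hypot(*e).round(4),np.degrees(np.arctan2(e[1],e[0])).round(1))
print("ctr",W.mean(0))
p,_,_=blob((hsv[...,1]<75)&(hsv[...,2]>90),(342,214))
# rod-only: pixels on bench side ahead of tab
ys,xs=np.nonzero(p); w=onz("top",np.c_[xs,ys],.010)[:,:2]
n=onz("top",g([(635,40)]),.008)[0,:2]; b=onz("top",g([(510,188)]),.01)[0,:2]
u=(n-b)/np.hypot(*(n-b))
for _ in range(4):
    d=w-n; s=d@u; t=d@[-u[1],u[0]]; k=(s<-.005)&(s>-.082)&(abs(t)<.008)
    l=cv2.fitLine(w[k].astype(np.float32),cv2.DIST_L2,0,.01,.01).ravel(); u=l[:2]*np.sign(l[:2]@u); n=l[2:]+u*((n-l[2:])@u)
tip=max((w-n)@u*(abs((w-n)@[-u[1],u[0]])<.005))
print("nose",n,"overshoot",tip,"yaw",np.degrees(np.arctan2(u[1],u[0])),"roots",np.hypot(*(n-b)),k.sum())
tab=n-.1*u; print("tab",tab)
for z in(0,.065): print(proj("top",[*tab,z]),proj("side",[*tab,z]))
print("nose side",proj("side",[*n,.005]))
s=read_state(); print(R.from_rotvec(s["orientation"]).as_matrix().round(3))
print("side house ctr top",proj("side",[*W.mean(0),.082]))
E
```

```text
edge [0.7103 0.2069] 0.1471 -77.7
edge [0.7415 0.0631] 0.1079 -167.5
edge [0.6362 0.0398] 0.1505 101.2
edge [0.607  0.1874] 0.1051 10.7
ctr [0.67374041 0.1242898 ]
nose [ 0.58229568 -0.22703678] overshoot 0.00046346069372659484 yaw -40.0278216112689 roots 0.08356180510117373 178
tab [ 0.50572246 -0.16272083]
[[329.329074   227.24600569]] [[308.22717154 177.23895871]]
[[333.89452702 227.40352921]] [[311.08070843 158.45310252]]
nose side [[289.6759576  151.42709101]]
[[ 0.936  0.353 -0.   ]
 [ 0.353 -0.936  0.002]
 [ 0.    -0.002 -1.   ]]
side house ctr top [[191.20261796 212.3188518 ]]
```

The sizes check out: housing edges are 105–108 × 147–150 mm, the dial centre matches the top centre, and the nose reprojects onto the side view. Housing is at (0.6737, 0.1241), yaw ≈ 11.8°. Pin tab is at (0.506, −0.163), yaw −40°. I'll grip across the tab's thickness with tool y along the pin's x.

```bash
cat >> h.py <<'E'
def go(pos,yaw):  # tool down, tool y at yaw (deg); prints shift/turn fractions from the measured pose
    s=read_state(); M=R.from_rotvec(s["orientation"]); a=np.radians(yaw)
    y=np.array([np.cos(a),np.sin(a),0]); z=np.array([0,0,-1.]); T=R.from_matrix(np.c_[np.cross(y,z),y,z])
    print("shift",(M.inv().apply(np.array(pos)-s["tool_pos"])/.5).round(4),"turn",((M.inv()*T).as_rotvec()/(np.pi/2)).round(4))
E
python3 -c "
from h import *
go([.5057,-.1627,.15],-40)"
```

```text
shift [ 0.8313 -0.5373  0.1364] turn [-1.000e-03 -3.000e-04 -3.259e-01]
```

```bash
python3 -m crank '[[[0.2,0.1,-0.065,0,0,0,-0.06],[0.2,0.2,-0.13,0.02,0,0,-0.13],[0.2,0.3,-0.195,0.05,0,0,-0.2],[0.2,0.4,-0.26,0.08,0,0,-0.27],[0.2,0.5,-0.325,0.1,-0.001,0,-0.326]]]'; python3 -c "
from h import *
go([.5057,-.1627,.15],-40)"
```

```text
t: 0.72
tool_pos: [0.3888, -0.319, 0.1675]
orientation: [2.845, 1.332, -0.0]
force: [0.9, 0.2, -0.5]
opening: 0.0564
gripper_force: 0.0
shift [ 0.3899 -0.0206  0.0349] turn [0.0003 0.0001 0.002 ]
```

```bash
python3 -m crank '[[[0.2,0.1,-0.005,0.01,0,0,0.002],[0.2,0.2,-0.01,0.02,0,0,0.002],[0.2,0.3,-0.015,0.03,0,0,0.002],[0.2,0.39,-0.02,0.035,0,0,0.002],[0.2,0.39,-0.02,0.035,0,0,0.002]]]'; python3 - <<'E'
from h import *
go([.5057,-.1627,.023],-40)
im=read_camera("side"); cv2.imwrite("pics/side1.png",cv2.resize(im[90:240,210:410,::-1],None,fx=4,fy=4,interpolation=2))
E
```

```text
t: 1.35
tool_pos: [0.5068, -0.1626, 0.1503]
orientation: [2.846, 1.329, -0.0]
force: [0.3, -1.0, 0.0]
opening: 0.0557
gripper_force: 0.0
shift [-0.0017 -0.0016  0.2545] turn [0.     0.0001 0.0007]
```

View pics/side1.png

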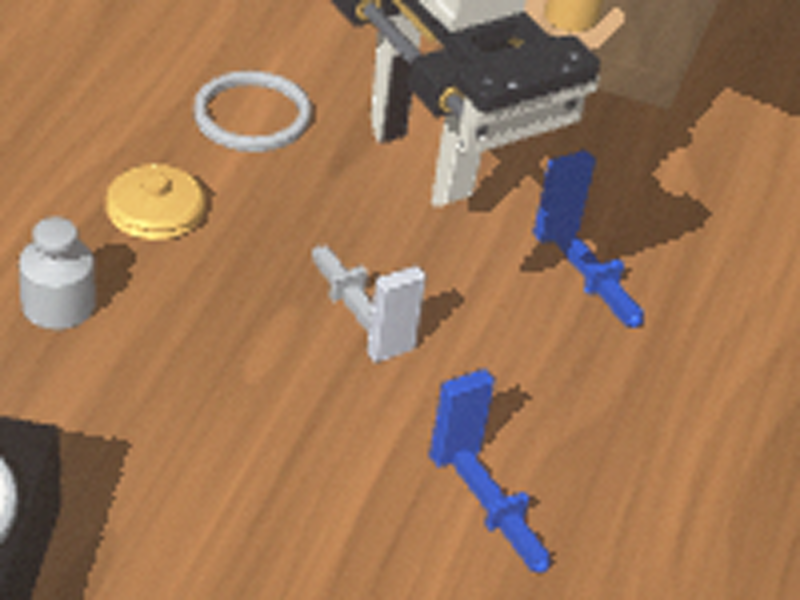

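The fingertips straddle crop (420,170), directly above the tab at (400,310), which matches the projection. Descending now.

```bash
python3 -m crank '[[[0.2,-0.002,-0.002,0.08,0,0,0],[0.2,-0.002,-0.002,0.16,0,0,0],[0.2,-0.002,-0.002,0.22,0,0,0],[0.2,-0.002,-0.002,0.2545,0,0,0],[0.2,-0.002,-0.002,0.2545,0,0,0]]]' && python3 -m crank '[[[-1,0,0,0,0,0,0],[-1,0,0,0,0,0,0],[-1,0,0,0,0,0,0],[-1,0,0,0,0,0,0],[-1,0,0,0,0,0,0]]]' 50
```

```text
t: 2.02
tool_pos: [0.5034, -0.1658, 0.0227]
orientation: [-2.849, -1.322, 0.003]
force: [0.5, 0.1, -0.2]
opening: 0.056
gripper_force: 0.0
t: 2.65
tool_pos: [0.5049, -0.1656, 0.024]
orientation: [2.848, 1.323, 0.001]
force: [0.3, 0.3, 2.2]
opening: 0.0118
gripper_force: 50.0
```

```bash
python3 -m crank '[[[-1,0,0,-0.05,0,0,0],[-1,0,0,-0.1,0,0,0],[-1,0,0,-0.14,0,0,0],[-1,0,0,-0.14,0,0,0],[-1,0,0,-0.14,0,0,0]]]'; python3 - <<'E'
from h import *
a=np.radians(11.8); h=np.array([np.cos(a),np.sin(a)]); v=np.array([-h[1],h[0]])
p=np.array([.6737,.1241])+h*-.175+v*-.022; print(p)
go([*p,.094],11.8)
for i in range(3): print(read_state()["tool_pos"])
E
```

```text
t: 3.28
tool_pos: [0.5041, -0.1652, 0.0927]
orientation: [2.849, 1.323, -0.001]
force: [-1.1, 0.4, -1.6]
opening: 0.0115
gripper_force: 50.0
[0.50689712 0.06677811]
shift [ 0.3582 -0.2949 -0.0029] turn [-1.000e-04  5.000e-04 -5.774e-01]
[ 0.50406582 -0.16519728  0.09270129]
[ 0.50406582 -0.16519728  0.09270129]
[ 0.50406582 -0.16519728  0.09270129]
```

```bash
python3 -m crank '[[[-1,0.06,-0.05,0,0,0,-0.1],[-1,0.12,-0.1,0,0,0,-0.2],[-1,0.18,-0.15,0,0,0,-0.3],[-1,0.24,-0.2,0,0,0,-0.4],[-1,0.3,-0.25,0,0,0,-0.5]]]'; python3 -c "
from h import *
go([.5069,.0668,.094],11.8)"
```

```text
t: 3.9
tool_pos: [0.5047, 0.0311, 0.0919]
orientation: [-2.12, -2.318, 0.003]
force: [0.1, 0.2, -0.7]
opening: 0.0119
gripper_force: 50.0
shift [ 0.0707  0.0107 -0.0042] turn [-0.0011  0.0006 -0.0742]
```

```bash
python3 -m crank '[[[-1,0.04,0.005,0,0,0,-0.077],[-1,0.06,0.01,0,0,0,-0.077],[-1,0.06,0.01,0,0,0,-0.077],[-1,0.06,0.01,0,0,0,-0.077],[-1,0.06,0.01,0,0,0,-0.077]]]'; python3 - <<'E'
from h import *
go([.5069,.0668,.053],11.8)
im=read_camera("side"); cv2.imwrite("pics/side2.png",cv2.resize(im[130:290,140:340,::-1],None,fx=4,fy=3.75,interpolation=2))
im=read_camera("top"); cv2.imwrite("pics/top2.png",cv2.resize(im[110:220,170:310,::-1],None,fx=5,fy=5,interpolation=2))
E
```

```text
t: 4.53
tool_pos: [0.5084, 0.0593, 0.0934]
orientation: [1.983, 2.434, -0.001]
force: [0.6, -0.2, -0.1]
opening: 0.012
gripper_force: 50.0
shift [0.0154 0.0001 0.0808] turn [ 0.0003  0.001  -0.0016]
```

View pics/side2.png

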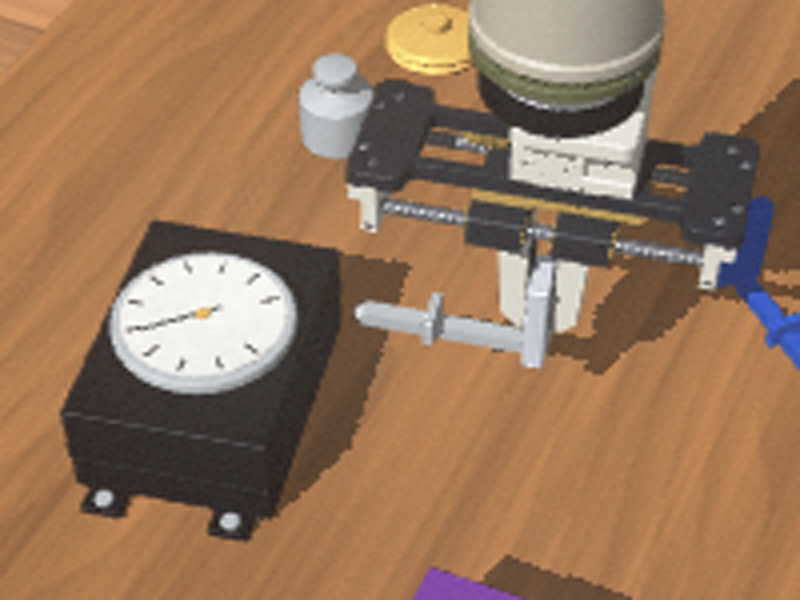

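View pics/top2.png

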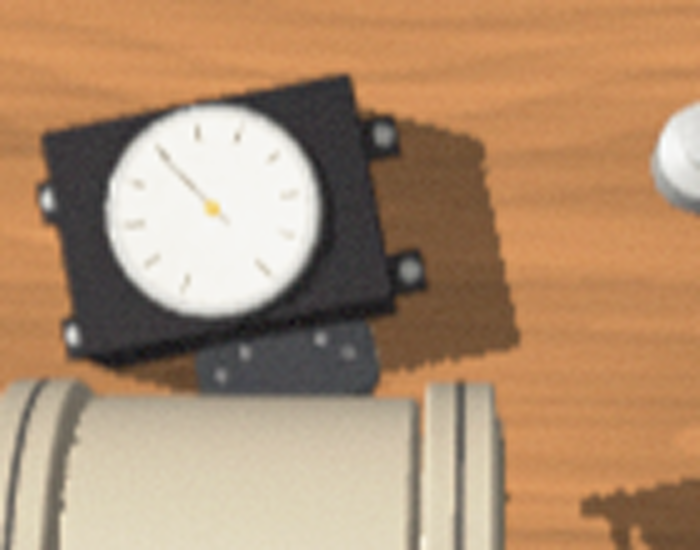

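Side view: the pin is held level and parallel to the housing's x, with nose at crop (358,312). Top view: the housing is unmoved and the arm hides the pin. I'll cross-check the nose in the housing frame.

```bash
python3 - <<'E'
from h import *
a=np.radians(11.8); h=np.array([np.cos(a),np.sin(a)]); v=np.array([-h[1],h[0]]);C=np.array([.6737,.1241])
H=lambda p:np.array([(p[:2]-C)@h,(p[:2]-C)@v]).round(4)
s=read_state(); z=s["tool_pos"][2]-.023; print("tcp",H(s["tool_pos"]),s["tool_pos"])
print("nose seen",H(onz("side",[(140+358/4,130+312/3.75)],z+.006)[0]))
print("tab foot mid seen",H(onz("side",[(140+533/4,130+364/3.75)],z)[0]))
# top-back edge of housing corners in side crop
print("house back edge",[H(p) for p in onz("side",[(140+340/4,130+252/3.75),(140+268/4,130+447/3.75)],.07)])
go([*(C-h*.175-v*.022),.053],11.8)
E
```

```text
tcp [-0.175  -0.0295] [0.50841021 0.05946931 0.09351148]
nose seen [-0.0782 -0.0214]
tab foot mid seen [-0.1759 -0.0115]
house back edge [array([-0.055 , -0.0693]), array([-0.0571,  0.076 ])]
shift [ 0.015  -0.0001  0.081 ] turn [ 0.0004  0.001  -0.0013]
```

```bash
python3 -m crank '[[[-1,0.008,0,0.03,0,0,0],[-1,0.008,0,0.06,0,0,0],[-1,0.008,0,0.081,0,0,0],[-1,0.008,0,0.081,0,0,0],[-1,0.008,0,0.081,0,0,0]]]'; python3 -m crank '[[[-1,0,0.012,0,0,0,0],[-1,0,0.024,0,0,0,0],[-1,0,0.036,0,0,0,0],[-1,0,0.048,0,0,0,0],[-1,0,0.052,0,0,0,0]]]'; python3 - <<'E'
from h import *
a=np.radians(11.8); h=np.array([np.cos(a),np.sin(a)]); v=np.array([-h[1],h[0]]);C=np.array([.6737,.1241])
s=read_state();p=s["tool_pos"][:2]-C; f=s["force"]; print(p@h,p@v,f[:2]@h,f[:2]@v,f[2],s["tool_pos"][2])
E
```

```text
t: 5.25
tool_pos: [0.5078, 0.064, 0.0531]
orientation: [1.981, 2.436, -0.0]
force: [-0.7, 1.4, -2.3]
opening: 0.0113
gripper_force: 50.0
t: 5.88
tool_pos: [0.5335, 0.0694, 0.053]
orientation: [1.981, 2.436, -0.001]
force: [0.2, -0.6, -1.8]
opening: 0.0118
gripper_force: 50.0
-0.14841220763782378 -0.024896726714906513 0.08491746516519122 -0.6719672791504757 -1.7862179635930242 0.05301670505023395
```

```bash
cat > f.py <<'E'
from h import *
a=np.radians(11.8); h=np.array([np.cos(a),np.sin(a)]); v=np.array([-h[1],h[0]]);C=np.array([.6737,.1241])
s=read_state();p=s["tool_pos"][:2]-C; f=s["force"]; o=R.from_rotvec(s["orientation"]).as_matrix()
print("H x %.1f y %.1f z %.1f mm | F x %.1f y %.1f z %.1f | yaw %.1f"%(p@h*1e3,p@v*1e3,s["tool_pos"][2]*1e3,f[:2]@h,f[:2]@v,f[2],np.degrees(np.arctan2(o[1,1],o[0,1]))))
E
python3 -m crank '[[[-1,0,0.004,0,0,0,0],[-1,0,0.008,0,0,0,0],[-1,0,0.012,0,0,0,0],[-1,0,0.014,0,0,0,0],[-1,0,0.014,0,0,0,0]]]' >/dev/null; python3 f.py
```

```text
H x -141.8 y -24.9 z 53.1 mm | F x -0.9 y 0.6 z -1.1 | yaw 11.8
```

```bash
python3 -m crank '[[[-1,0,0.002,0,0,0,0],[-1,0,0.004,0,0,0,0],[-1,0,0.006,0,0,0,0],[-1,0,0.006,0,0,0,0],[-1,0,0.006,0,0,0,0]]]' >/dev/null; python3 f.py
```

```text
H x -139.4 y -24.9 z 52.8 mm | F x -3.8 y 0.2 z -1.0 | yaw 11.8
```

```bash
python3 -m crank '[[[-1,0,0.002,0,0,0,0],[-1,0.004,0.002,0,0,0,0],[-1,0.008,0.002,0,0,0,0],[-1,0.012,0.002,0,0,0,0],[-1,0.012,0.002,0,0,0,0]]]' >/dev/null; python3 f.py
```

```text
H x -139.2 y -19.8 z 52.3 mm | F x -6.5 y -4.3 z -0.5 | yaw 11.7
```

```bash
for i in 1; do python3 -m crank '[[[-1,0.003,0,0,0,0,0],[-1,0.006,0,0,0,0,0],[-1,0.009,0,0,0,0,0],[-1,0.012,0,0,0,0,0],[-1,0.012,0,0,0,0,0]]]' >/dev/null; python3 f.py; python3 -m crank '[[[-1,0.003,0,0,0,0,0],[-1,0.006,0,0,0,0,0],[-1,0.009,0,0,0,0,0],[-1,0.012,0,0,0,0,0],[-1,0.012,0,0,0,0,0]]]' >/dev/null; python3 f.py; done
```

```text
H x -137.3 y -12.8 z 53.4 mm | F x 0.7 y -0.3 z -0.8 | yaw 11.8
H x -138.0 y -7.2 z 53.0 mm | F x -0.7 y -3.0 z -0.4 | yaw 11.7
```

Contact force vanished near y = −12.8 mm, so the nose has found the hole. I'll go back there and press in.

```bash
python3 -m crank '[[[-1,-0.006,0,0,0,0,0],[-1,-0.011,0,0,0,0,0],[-1,-0.011,0.004,0,0,0,0],[-1,-0.011,0.008,0,0,0,0],[-1,-0.011,0.008,0,0,0,0]]]' >/dev/null; python3 f.py
```

```text
H x -133.7 y -12.3 z 53.0 mm | F x -0.1 y -0.0 z -1.6 | yaw 11.8
```

```bash
python3 -m crank '[[[-1,0,0.006,0,0,0,0],[-1,0,0.012,0,0,0,0],[-1,0,0.018,0,0,0,0],[-1,0,0.02,0,0,0,0],[-1,0,0.02,0,0,0,0]]]' >/dev/null; python3 f.py
```

```text
H x -123.8 y -12.4 z 53.0 mm | F x 0.2 y -0.4 z -0.2 | yaw 11.8
```

```bash
python3 -m crank '[[[-1,0,0.006,0,0,0,0],[-1,0,0.012,0,0,0,0],[-1,0,0.017,0,0,0,0],[-1,0,0.021,0,0,0,0],[-1,0,0.023,0,0,0,0]]]' >/dev/null; python3 f.py
```

```text
H x -113.9 y -12.4 z 52.5 mm | F x -9.2 y -0.2 z 3.8 | yaw 11.8
```

```bash
python3 -m crank '[[[-1,0,0,0.002,0,0,0],[-1,0,0,0.004,0,0,0],[-1,0,0,0.004,0,0,0],[-1,0,0,0.004,0,0,0],[-1,0,0,0.004,0,0,0]]]' 10; python3 f.py; python3 -m crank '[[[-0.3,0,0,0,0,0,0],[-0.3,0,0,0,0,0,0],[-0.3,0,0,0,0,0,0],[-0.3,0,0,0,0,0,0],[-0.3,0,0,0,0,0,0]]]'; python3 f.py
```

```text
t: 11.5
tool_pos: [0.5645, 0.0884, 0.0513]
orientation: [-1.981, -2.437, 0.006]
force: [-12.2, -3.4, 9.3]
opening: 0.0123
gripper_force: 10.0
H x -114.2 y -12.6 z 51.3 mm | F x -12.7 y -0.8 z 9.3 | yaw 11.8
t: 12.12
tool_pos: [0.5663, 0.089, 0.0511]
orientation: [1.981, 2.436, -0.0]
force: [0.3, -0.4, -0.8]
opening: 0.033
gripper_force: 0.0
H x -112.3 y -12.4 z 51.1 mm | F x 0.2 y -0.4 z -0.8 | yaw 11.8
```

```bash
python3 -m crank '[[[-0.3,0,0,-0.03,0,0,0],[-0.3,0,0,-0.08,0,0,0],[-0.3,0,0,-0.16,0,0,0],[-0.3,0,0,-0.26,0,0,0],[-0.3,0,0,-0.3,0,0,0]]]'; python3 -m crank '[[[-0.3,0,-0.06,0,0,0,0],[-0.3,0,-0.12,0,0,0,0],[-0.3,0,-0.12,0,0,0,0],[-0.3,0,-0.12,0,0,0,0],[-0.3,0,-0.12,0,0,0,0]]]'; python3 - <<'E'
from h import *
im=read_camera("side"); cv2.imwrite("pics/side3.png",cv2.resize(im[130:290,140:340,::-1],None,fx=4,fy=3.75,interpolation=2))
E
```

```text
t: 12.75
tool_pos: [0.568, 0.0893, 0.2061]
orientation: [1.978, 2.433, 0.006]
force: [0.5, -0.5, -0.7]
opening: 0.0325
gripper_force: 0.0
t: 13.38
tool_pos: [0.5079, 0.077, 0.201]
orientation: [1.981, 2.436, -0.001]
force: [1.2, -0.7, -0.2]
opening: 0.0329
gripper_force: 0.0
```

View pics/side3.png

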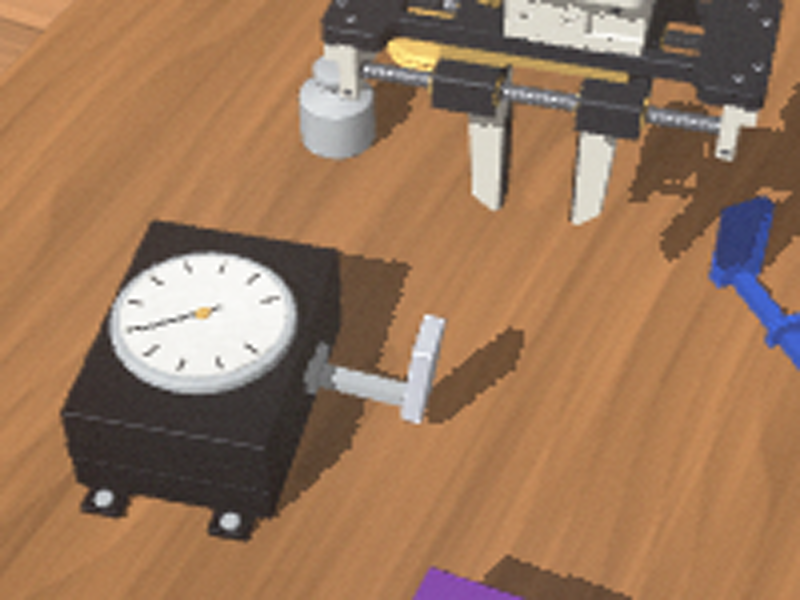

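The pin sits in the housing with its tab up and a slight droop (tab foot at crop (415,420), collar at (320,368)). I'll check how far the collar is from the face.

```bash
python3 - <<'E'
from h import *
a=np.radians(11.8); h=np.array([np.cos(a),np.sin(a),0]); v=np.array([-h[1],h[0],0]);C=np.array([.6737,.1241,0])
P=lambda x,y,z:C+h*x+v*y+np.array([0,0,z])
# predicted pixels (crop coords) of tab's +y outer face corners, for tilt t and slide-out d, pivot = floor edge (-55,28)
seen=np.array([(402,418),(425,316),(421,422),(446,320)])
for t in(0,.05,.1,.15):
  for d in(0,.004,.008):
    o=[]
    for dx,z in((-.066,0),(-.066,.065),(-.054,0),(-.054,.065)):
        X=-.055+(dx-d)*np.cos(t)+z*-np.sin(t); Z=.028+(dx-d)*np.sin(t)+z*np.cos(t)
        q=proj("side",P(X,-.010+.015,Z))[0]; o.append(((q[0]-140)*4,(q[1]-130)*3.75))
    print(t,d,np.round(o).astype(int).tolist())
im=cv2.imread("pics/side3.png"); cv2.imwrite("pics/c3.png",cv2.resize(im[290:450,270:470],None,fx=4,fy=3.75,interpolation=2))
E
```

```text
0 0 [[424, 414], [424, 343], [402, 410], [402, 339]]
0 0.004 [[431, 415], [432, 344], [409, 411], [409, 340]]
0 0.008 [[438, 416], [440, 345], [416, 412], [417, 341]]
0.05 0 [[423, 417], [430, 348], [402, 413], [408, 343]]
0.05 0.004 [[430, 419], [438, 349], [409, 414], [415, 344]]
0.05 0.008 [[438, 420], [445, 351], [416, 416], [423, 346]]
0.1 0 [[423, 421], [436, 353], [402, 415], [414, 347]]
0.1 0.004 [[430, 422], [443, 354], [409, 417], [421, 349]]
0.1 0.008 [[437, 424], [451, 356], [416, 419], [428, 351]]
0.15 0 [[422, 424], [441, 358], [401, 418], [419, 352]]
0.15 0.004 [[429, 426], [449, 360], [408, 420], [426, 354]]
0.15 0.008 [[436, 428], [456, 362], [415, 422], [434, 356]]
```

View pics/c3.png

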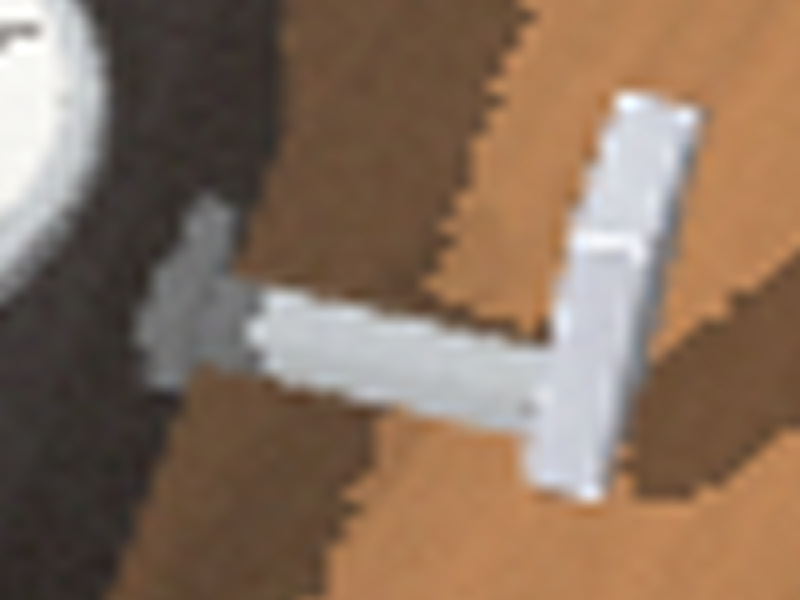

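Tab corners in side3 coordinates are (402,419), (421,423), (412,352) and (430,355). They fit the prediction for zero slide-out and 0.1 rad droop, well within limits, so I'm handing in.

```bash
python3 -c "
from plant import *
print(close_job())"
```

```text
the job is handed in; nothing more can be done
None
```

The pin is fully home in the hidden hole, collar against the housing, tab up with about 0.1 rad of droop; the robot has let go and backed clear, no bystander was approached, and the job is handed in (no verdict returned).

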